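Pin the index bar in the jig's clevis with a ball-lock pin

TASK

Push the index bar gently along its slideway into the clevis until it butts against the stop, so that its hole lines up with the clevis holes. Then take the ball-lock pin from its holder, stand it in the clevis hole, press its top button so that it slides through all three holes until its flange sits flat on the clevis, and let the button spring back out so the balls lock underneath. Never force the bar or the pin with more than 25 N, and leave the loupe, gauge block and swab jar where they are.

Things in the scene. Friction and masses are not known exactly. Their poses are not given: they have to be found in the camera images.
- fixture: Fixed jig, dark steel base plate 240 x 84 x 8 mm. Origin: underside of the base, on the slideway's centre line; z up; x along the slideway towards the clevis (the way the bar is pushed). The aluminium slideway, x -105 to +20 mm, carries the bar at z = 39 mm between side lips 31 mm apart, up to z = 45 mm. The clevis stands at the +x end; it does not move during the job.
- clevis_mid (a point): Middle of the places the clevis hole may be, at the clevis's top face (z 58.5 mm). The clevis was set by hand, not measured: its true hole axis is up to 12 mm from here either way along the fixture's x, at y 0. Two plates 60 mm wide, z 29-39 and 48.5-58.5 mm, each with a 13 mm through hole, open space below; a wall 20.5 mm past the hole axis is the bar's stop.
- bar: Loose steel index bar, about 0.3 kg, 8 mm thick, 30 mm wide, lying in the slideway. Origin: underside, on the axis of its 13 mm through hole; x along the bar to its front end, 20.5 mm ahead of the hole; rear end 131 mm behind it. It starts 20 to 62 mm short of the stop, and stays where it is left. Butted against the stop, its hole lines up with the clevis holes.
- bar_hole (a point): Centre of the bar's hole, at the bar's upper face (8 mm above its underside).
- bar_tab (a point): Centre of the top of the bar's upright tab, by which it is pushed: 12 mm thick along the bar (rear face 6 mm behind this point), 28 mm wide, 33.5 mm tall above the bar, 122 mm behind the hole.
- pin: Steel ball-lock pin, about 0.12 kg, upright in its holder at the start. Origin: on the axis, in the underside of its flange; z up to the button. Flange 30 mm diameter, z 0 to 4 mm. Shank 12 mm diameter, down to z = -48 mm, its nose tapered to 6 mm over the last 6 mm. Seated in the clevis, the flange underside is 58.5 mm above the table and the balls are 1.5 mm below the lower plate.
- pin_handle (a point): Middle of the pin's dark ridged handle, 24 mm diameter, 28 mm tall (14 mm either way), upright above the flange; grip it here. The button, 16 mm diameter, stands 8 mm out of its top: button top 22 mm above this point.
- pin_balls (a point): Centre of the four locking balls, 5 mm tall, 33.5 mm below the flange. Button out: they stand out to 18 mm diameter and rest on the clevis's top face (flange underside 36 mm above it, nose 12 mm in the hole); the pin then stands by itself, and pushing its handle will not take it through. Pressing the button from above draws them in and takes the pin down.
- pin_button (a joint): Travel of the pin's button (m): 0 out (balls out), 0.005 fully pressed (balls flush). Spring 2 N at the start of travel, 6 N at the end; pressing it in takes about 5 to 9 N while the balls still bear on the clevis. The balls pass through the holes from about 0.0035 on; once through, the seated flange meets the finger's push firmly.
- holder: Fixed grey plastic pin holder, 56 mm square on a 76 mm foot, 55 mm high, with a 23 mm hole 50 mm deep in which the pin hangs by its flange. Origin: centre of the underside.
- loupe: Black eye loupe, 39 mm across, 31 mm high, a bystander. Origin: centre of the underside.
- gauge_block: Grey gauge block 32 x 60 x 14 mm, a bystander. Origin: centre of the underside.
- swab_jar: Round jar of swabs, 58 mm across, 85 mm high, a bystander. Origin: centre of the underside.
There are look-alikes about, which are no part of the job. Leave any red look-alike of the pin alone.

How it is judged:
By the outcome, as a careful person would: the job done as asked, in the order asked, and still so for the second after the job is handed in, with the robot touching nothing.
It also fails if it takes over 67 s, if anything falls off the work surface, if the arm or the gripper's body presses on something with over 40 N, if the wrist force passes 120 N, or if a joint passes its speed limit or range.

ROBOT

A 6-joint arm with a two-finger parallel gripper is mounted at the origin on the work surface; the furniture and walls round the work are solid. World frame = base frame: x ahead of the robot, y to its left, z up, the work surface at z = 0. Lengths are in m, angles in degrees, forces in N, time in s.
With the tool pointing down it reaches from about 0.275 to 0.825 m from the base axis. Payload 4.9 kg.
Tool frame: the origin (TCP) lies at the centre of the arm's flange, where the gripper is bolted on; the fingertips stand 173 mm ahead of it and the grasp point (between the pads) lies 155 mm ahead of it; z points along the fingers, y is the line along which they close (so a half turn about z gives the same grasp; the last joint's range is limited). The gripper opens to 85 mm and grips with 20 to 120 N. Pads are 22 mm wide; open, the fingers measure 114 mm over their backs; the gripper's body (76 mm by 85 mm) begins 54 mm behind the grasp point. The pads swing forward as they close: fully open they stand 13 mm farther back than shut.
Start: joints at [-78.965, 18.69, -11.035, 60.275, 0, 82.311], TCP at [0.177, -0.521, 0.405] pointing down, gripper open.
Joint ranges: [-152.03, 152.03], [-55.5, 102.48], [-74.3, 77.21], [-110.64, 120.58], [-84.22, 78.4], [-180, 180]. Speed limits (degrees/s): [147.25, 147.25, 180, 180, 180, 180].

INTERFACE

Orientations are given as [roll, pitch, yaw] about the fixed x, y, z axes, in that order (R = Rz(yaw) Ry(pitch) Rx(roll)).
In Python, from cell import move_ptp, line_to, set_joints, move_gripper, pause, ik, get_obs, read_camera, camera_params, Unreachable, hand_in gives the robot as it stands. Calls block until the motion is done:
- move_ptp(position, orientation): joint-space move of the TCP to a pose.
- line_to(position, attitude=None, speed=0.15): straight line of the TCP; attitude=None keeps the orientation; speed is the mean speed in m/s.
- set_joints(angles): joint-space move.
- move_gripper(opening): finger opening in m; the grip force is fixed at half the most; returns when the fingers have stopped.
- pause(seconds).
- ik(position, orientation): joint angles nearest the present ones, or None.
- get_obs(): the state.
- read_camera(name): name is "scene" or "top" or "wrist"; returns the picture (384x512x3 uint8, blue, green, red); there is no depth.
- camera_params(name): a dict with "vfov" (degrees; the focal length in pixels is half the picture's height over the tangent of half this angle, whatever the lens; pixels are square), "cx", "cy" (the principal point, pixels), "T" (4x4, takes a point from camera to world coordinates); the wrist camera has in their place "T_tool_cam" (4x4, takes a point from camera to tool coordinates, whose origin is the TCP and whose axes are the flange's). Camera axes: x right, y down, z forward; pixel columns grow to the right and rows downward; lengths in m; the calibration is good to about 2 mm. A picture is of the moment at which its call begins: read the wrist's pose just before it. camera_params takes no time and is no camera call.
A pose or a line that the arm cannot do raises Unreachable and nothing moves.
- hand_in(): hands the job in; it is judged then, once.
The state is a dict: "clock": time; "qpos": joint angles; "joint_vel": joint speeds; "tau": joint torques, N m; "eef_pos": TCP position; "tool_rot": TCP orientation; "wrist_force": force on the tool from outside, world axes, zero at the start; "moment": the same for the moment, N m; "finger_gap": finger opening in m; "grip_force": force on a finger pad.
Only numpy, scipy, OpenCV 4.12 (cv2) and the standard library are available. Lean on these libraries where they do the work, as an engineer would, in place of code of your own. Each camera call takes 0.05 s, during which the arm holds its last target. There are 200 camera calls.

## Working session

There is one attempt and no reset: what is moved stays moved. The work goes in short steps, each a Python script; the robot and the scene stay as the last script left them, time stands still between calls to the robot, and variables do not carry over. Pictures are saved under pics/ and viewed, at most 10 in all, crops included, and the job is handed in when it is done.

```bash
ls; mkdir -p pics; python3 - <<'E'
from cell import *
import cv2,numpy as np
a=read_camera("scene");b=read_camera("top")
cv2.imwrite("pics/s.png",a);cv2.imwrite("pics/t.png",b)
np.set_printoptions(precision=4,suppress=True)
for n in("scene","top","wrist"):print(n,camera_params(n))
print(get_obs())
E
```

```text
pics
scene {'vfov': 46.68663270657851, 'cx': 251.2318559001949, 'cy': 187.50937270881644, 'T': array([[-0.7634, -0.4384,  0.4744, -0.0467],
       [-0.6457,  0.537 , -0.5429,  0.5839],
       [-0.0167, -0.7207, -0.693 ,  0.8427],
       [ 0.    ,  0.    ,  0.    ,  1.    ]])}
top {'vfov': 46.96119201882923, 'cx': 252.91215533073733, 'cy': 188.2983548935844, 'T': array([[ 0.0822, -0.9765,  0.1994,  0.21  ],
       [-0.9966, -0.0802,  0.0181, -0.0268],
       [-0.0017, -0.2002, -0.9797,  1.2999],
       [ 0.    ,  0.    ,  0.    ,  1.    ]])}
wrist {'vfov': 58.049380323372965, 'cx': 255.54063633573455, 'cy': 195.36583569916823, 'T_tool_cam': array([[ 0.001 , -0.9634, -0.268 ,  0.0675],
       [ 1.    ,  0.001 ,  0.0001, -0.    ],
       [ 0.0001, -0.268 ,  0.9634,  0.0314],
       [ 0.    ,  0.    ,  0.    ,  1.    ]])}
{'clock': 0.1, 'qpos': array([-78.9637,  18.727 , -11.0846,  60.2762,   0.0022,  82.3107]), 'joint_vel': array([ 0.0307, -0.1532,  0.2152, -0.0177,  0.062 , -0.0371]), 'tau': array([  0.0006, -44.424 ,  26.3038,   0.0079,  -0.0001,   0.    ]), 'eef_pos': array([ 0.1765, -0.5206,  0.404 ]), 'tool_rot': array([-179.9133,   -0.0139,   18.7256]), 'wrist_force': array([0.5326, 0.4681, 1.1077]), 'moment': array([0.0059, 0.0056, 0.0112]), 'grip_force': 0.0, 'finger_gap': 0.08543786386064582}
```

View pics/t.png

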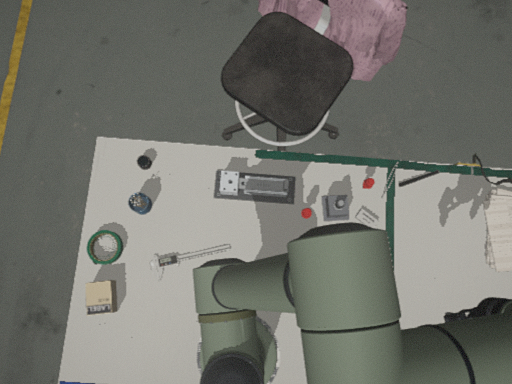

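View pics/s.png

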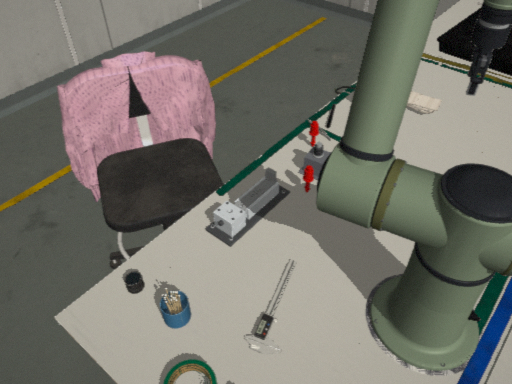

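Top view: the fixture is at about (255,186), with its clevis at the left (229,183). The holder and pin are at (337,205), and the red look-alikes at (306,213) and (368,183). The jar is at (140,203) and the loupe at (144,162). The scene view agrees, with the clevis at (232,215), the holder at (317,155), and green rails behind and to the right.

```bash
cat > h.py <<'E'
from cell import *
import cv2,numpy as np
from scipy.spatial.transform import Rotation as R
np.set_printoptions(precision=4,suppress=True)
def cam(name,obs=None):
    p=camera_params(name)
    if name=="wrist":
        T=np.eye(4);T[:3,:3]=R.from_euler('xyz',obs["tool_rot"],degrees=True).as_matrix();T[:3,3]=obs["eef_pos"];T=T@p["T_tool_cam"]
    else:T=p["T"]
    return p,192/np.tan(np.radians(p["vfov"]/2)),T
def px2w(c,uv,z):
    p,f,T=c;uv=np.atleast_2d(uv).astype(float)
    d=np.c_[(uv[:,0]-p["cx"])/f,(uv[:,1]-p["cy"])/f,np.ones(len(uv))]@T[:3,:3].T
    return T[:3,3]+d*((z-T[2,3])/d[:,2])[:,None]
def w2px(c,w):
    p,f,T=c;q=(np.atleast_2d(w)-T[:3,3])@T[:3,:3]
    return np.c_[f*q[:,0]/q[:,2]+p["cx"],f*q[:,1]/q[:,2]+p["cy"]]
def shot(fn=None):
    o=get_obs();im=read_camera("wrist")
    if fn:cv2.imwrite("pics/"+fn,im)
    return im,cam("wrist",o)
E
python3 - <<'E'
from h import *
c=cam("top")
for n,uv,z in [("base corners",[(216,169),(294,177),(294,203),(214,199)],.008),("clevis",[(229,183)],.058),("holder",[(337,207)],.055),("pin",[(340,203)],.1),("red",[(306,213),(368,183)],.1),("jar",[(140,203)],.085),("grey",[(367,215)],.014),("rail",[(257,154),(390,163),(390,230)],.03)]:print(n,px2w(c,uv,z))
for x,y in[(.5,-.12),(.52,-.05),(.55,-.05)]:
  for yaw in(0,90,-90,180):
    print(x,y,yaw,ik([x,y,.42],[180,0,yaw]))
E
```

```text
base corners [[ 0.5229  0.1127  0.008 ]
 [ 0.5175 -0.1228  0.008 ]
 [ 0.4386 -0.1279  0.008 ]
 [ 0.4311  0.1096  0.008 ]]
clevis [[0.4726 0.066  0.058 ]]
holder [[ 0.4288 -0.247   0.055 ]]
pin [[ 0.4327 -0.2468  0.1   ]]
red [[ 0.3973 -0.1552  0.1   ]
 [ 0.4953 -0.3218  0.1   ]]
jar [[0.3898 0.306  0.085 ]]
grey [[ 0.4194 -0.343   0.014 ]]
rail [[ 0.5734 -0.0069  0.03  ]
 [ 0.578  -0.4022  0.03  ]
 [ 0.3787 -0.4062  0.03  ]]
0.5 -0.12 0 [-21.7251  14.3125 -14.7859  60.9016   0.     158.2749]
0.5 -0.12 90 [-21.7251  14.3125 -14.7859  60.9016   0.      68.2749]
0.5 -0.12 -90 [ -21.7251   14.3125  -14.7859   60.9016    0.     -111.7251]
0.5 -0.12 180 [-21.7251  14.3125 -14.7859  60.9016   0.     -21.7251]
0.52 -0.05 0 [-13.5916  15.188  -13.6107  61.2013   0.     166.4084]
0.52 -0.05 90 [-13.5916  15.188  -13.6107  61.2013   0.      76.4084]
0.52 -0.05 -90 [ -13.5916   15.188   -13.6107   61.2013    0.     -103.5916]
0.52 -0.05 180 [-13.5916  15.188  -13.6107  61.2013   0.     -13.5916]
0.55 -0.05 0 [-12.8529  18.3816  -9.1825  62.436    0.     167.1471]
0.55 -0.05 90 [-12.8529  18.3816  -9.1825  62.436    0.      77.1471]
0.55 -0.05 -90 [ -12.8529   18.3816   -9.1825   62.436     0.     -102.8529]
0.55 -0.05 180 [-12.8529  18.3816  -9.1825  62.436    0.     -12.8529]
```

```bash
python3 - <<'E'
from h import *
move_ptp([.44,-.09,.38],[180,0,180])
pause(.3)
im,c=shot("w1.png");o=get_obs();print(o["clock"],o["eef_pos"],o["tool_rot"],o["wrist_force"])
cv2.imwrite("pics/w1x.png",cv2.resize(im,(800,600),interpolation=cv2.INTER_CUBIC))
E
```

```text
2.2833 [ 0.44   -0.0903  0.38  ] [179.9966  -0.0016 179.9564] [0.2442 0.183  0.1533]
```

View pics/w1x.png

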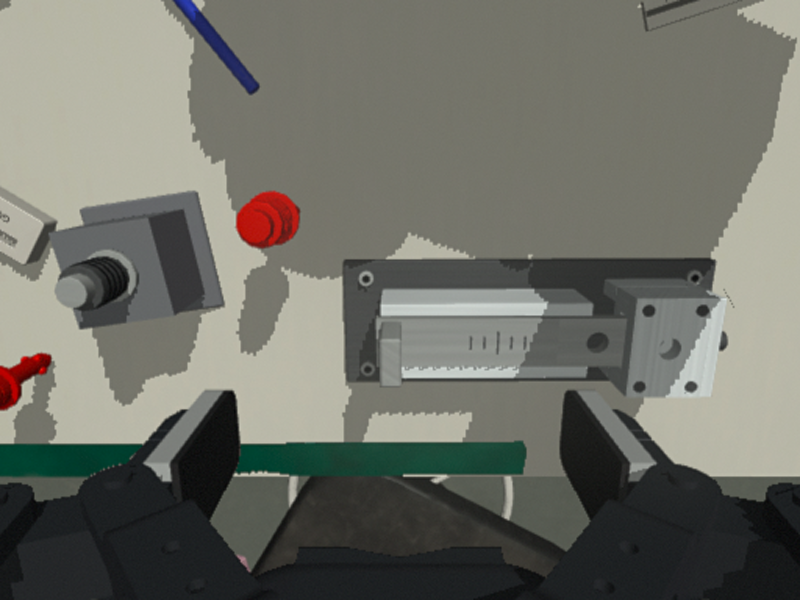

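The wrist view shows the clevis hole at (671,348), the bar hole at (598,342), the tab top around (391,350) and the button at (72,291), all in the 800x600 scaling.

```bash
python3 - <<'E'
from h import *
o=get_obs();c=cam("wrist",o)
for n,uv,z in [("hole",[(671,349)],.0585),("clevis corners",[(637,299),(727,297),(712,396),(628,391)],.0585),("screws",[(649,311),(702,310),(640,386),(691,387)],.0585),("barhole",[(598,342)],.047),("tabtop",[(381,325),(401,323),(401,385),(380,385)],.0805),("base",[(344,261),(714,260),(347,381)],.008),("basescr",[(366,279),(695,278),(368,370)],.008),("button",[(72,291)],.095),("holder top",[(50,235),(165,212),(190,303),(80,328)],.055)]:print(n,px2w(c,np.array(uv)/1.5625,z))
E
```

```text
hole [[0.4784 0.0646 0.0585]]
clevis corners [[0.4489 0.0418 0.0585]
 [0.4478 0.0916 0.0585]
 [0.5076 0.0925 0.0585]
 [0.5044 0.0431 0.0585]]
screws [[0.4559 0.0493 0.0585]
 [0.4553 0.0788 0.0585]
 [0.5013 0.0497 0.0585]
 [0.5019 0.0794 0.0585]]
barhole [[0.4783 0.0271 0.047 ]]
tabtop [[ 0.4571 -0.0998  0.0805]
 [ 0.456  -0.0894  0.0805]
 [ 0.4909 -0.0893  0.0805]
 [ 0.4909 -0.1006  0.0805]]
base [[ 0.4373 -0.1256  0.008 ]
 [ 0.4366  0.1109  0.008 ]
 [ 0.5202 -0.1258  0.008 ]]
basescr [[ 0.449  -0.1117  0.008 ]
 [ 0.4483  0.1005  0.008 ]
 [ 0.5121 -0.1114  0.008 ]]
button [[ 0.4353 -0.2485  0.095 ]]
holder top [[ 0.4139 -0.2803  0.055 ]
 [ 0.4015 -0.2163  0.055 ]
 [ 0.4522 -0.2081  0.055 ]
 [ 0.467  -0.2724  0.055 ]]
```

```bash
python3 - <<'E'
from h import *
move_gripper(0)
x=.4785
move_ptp([x,-.13,.30],[180,0,90]);line_to([x,-.13,.2335]);pause(.2)
f0=get_obs()["wrist_force"];print(get_obs()["clock"],f0)
y=-.13;mx=0
def step(dy,sp):
    global y,mx
    y+=dy;line_to([x,y,.2335],speed=sp);o=get_obs();f=o["wrist_force"]-f0;mx=max(mx,abs(f[1]));return o,f
log=[]
while y<-.062:
    d=.002 if y<-.083 else .0005
    o,f=step(d,.03 if d>.001 else .01)
    log.append((y,*np.round(f,1)))
    if -f[1]>6: break
pause(.3);o=get_obs();print(o["clock"],o["eef_pos"],o["wrist_force"]-f0,mx)
for l in log[::3]+log[-4:]:print(*l)
E
```

```text
5.2 [-0.0168  0.4843 -0.0567]
15.25 [ 0.4787 -0.075   0.2337] [ 0.2219 -6.1639 -0.6216] 6.32545841416004
-0.128 0.1 -0.7 -0.0
-0.122 0.2 -1.4 0.2
-0.11599999999999999 -0.4 -0.6 -0.5
-0.10999999999999999 -0.3 -0.1 -0.4
-0.10399999999999998 0.1 -1.1 1.2
-0.09799999999999998 0.8 -1.0 1.2
-0.09199999999999997 0.6 -1.5 0.4
-0.08599999999999997 1.2 -1.4 0.2
-0.08149999999999996 -0.2 -1.6 0.4
-0.07999999999999996 -0.0 -1.3 -0.1
-0.07849999999999996 -0.6 -0.8 -0.1
-0.07699999999999996 0.4 -2.4 0.6
-0.07549999999999996 0.3 -1.7 -0.2
-0.07599999999999996 0.3 -1.5 -0.5
-0.07549999999999996 0.3 -1.7 -0.2
-0.07499999999999996 1.2 -4.6 -1.6
-0.07449999999999996 -1.2 -6.3 -0.9
```

```bash
python3 - <<'E'
from h import *
line_to([.4785,-.095,.2335],speed=.1);line_to([.4785,-.095,.30],speed=.2)
move_ptp([.4785,.05,.29],[180,0,90]);pause(.3)
im,c=shot("clev.png");print(get_obs()["eef_pos"],get_obs()["tool_rot"])
move_ptp([.435,-.258,.33],[180,0,90]);pause(.3)
im2,c2=shot("pin.png");print(get_obs()["eef_pos"],get_obs()["tool_rot"],get_obs()["clock"])
cv2.imwrite("pics/both.png",np.hstack([cv2.resize(im[:300,56:456],(400,300)),cv2.resize(im2[:300,56:456],(400,300))]))
E
```

```text
[0.4787 0.0492 0.29  ] [179.9951   0.0026  89.9058]
[ 0.4353 -0.2573  0.33  ] [-179.9964   -0.0077   90.0741] 18.6167
```

View pics/both.png

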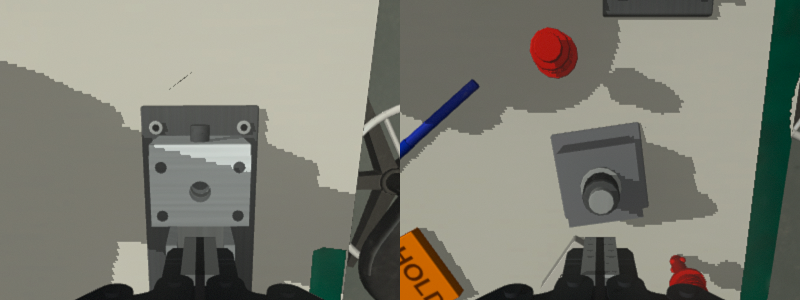

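The left crop shows the clevis hole at about (256,191) in full-image pixels, apparently with the bar hole's edge inside. The right crop shows the button at about (257,202). I'll fit both.

```bash
python3 - <<'E'
from h import *
def circ(fn,uv,pos,yaw,z,rad,rx=0):
    im=cv2.imread("pics/"+fn);c=cam("wrist",dict(eef_pos=np.array(pos),tool_rot=[180,0,yaw]))
    g=cv2.cvtColor(im,cv2.COLOR_BGR2GRAY);p=cv2.resize(g[uv[1]-20:uv[1]+20,uv[0]-20:uv[0]+20],None,fx=7,fy=7,interpolation=cv2.INTER_CUBIC)
    return g,c,p
g,c,p1=circ("clev.png",(256,191),[.4787,.0492,.29],89.906,.0585,0)
g2,c2,p2=circ("pin.png",(257,202),[.4353,-.2573,.33],90.074,.095,0)
cv2.imwrite("pics/zoom.png",np.hstack([p1,p2]))
scr=[]
for u,v in[(217,168),(295,167),(218,215),(295,215)]:
    w=g[v-9:v+9,u-9:u+9];m=(w<90).astype('u1');n,l,s,ce=cv2.connectedComponentsWithStats(m);k=1+np.argmax(s[1:,4]);scr.append(ce[k]+[u-9,v-9])
print(px2w(c,scr,.0585),px2w(c,scr,.0585).mean(0));print(px2w(c,[(256,191)],.0585),px2w(c2,[(257,202)],.095))
print("mm/px",np.diff(px2w(c,[(256,191),(257,192)],.0585),axis=0))
E
```

```text
[[0.4554 0.0786 0.0585]
 [0.5015 0.0786 0.0585]
 [0.4556 0.0486 0.0585]
 [0.5016 0.0487 0.0585]] [0.4785 0.0636 0.0585]
[[0.4787 0.064  0.0585]] [[ 0.4359 -0.2504  0.095 ]]
mm/px [[ 0.0006 -0.0006  0.    ]]
```

View pics/zoom.png

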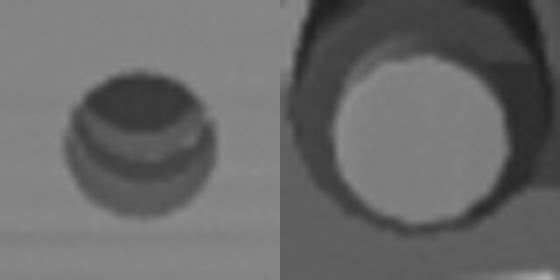

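```bash
python3 - <<'E'
from h import *
px,py=.4358,-.2501
move_gripper(.055)
move_ptp([px,py,.30],[180,0,90]);line_to([px,py,.2365],speed=.1);pause(.2);o=get_obs();print(o["eef_pos"],o["wrist_force"])
move_gripper(0);o=get_obs();print("grip",o["finger_gap"],o["grip_force"],o["wrist_force"],o["eef_pos"])
line_to([px,py,.365],speed=.12);pause(.3);o=get_obs();print(o["finger_gap"],o["wrist_force"],o["clock"])
line_to([.4785,.0639,.365],speed=.25);pause(.3)
im,c=shot("held.png");o=get_obs();print(o["eef_pos"],o["tool_rot"],o["clock"],o["wrist_force"])
E
```

```text
[ 0.4361 -0.2503  0.2372] [-0.0936 -0.0876  0.234 ]
grip 0.02234798606420589 58.55878293514252 [-0.352   1.1735  6.0014] [ 0.4359 -0.2502  0.237 ]
0.021689594240247377 [-1.1622  0.7853 -0.9666] 22.3333
[0.4785 0.0634 0.365 ] [179.999    0.0003  89.9455] 24.1 [-0.8667 -0.5661 -0.854 ]
```

View pics/held.png

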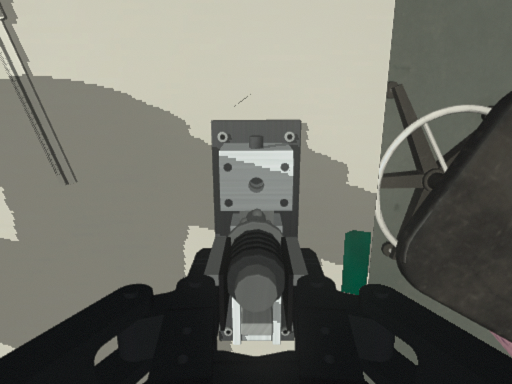

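The pin is held upright in the fingers, with its nose at about (257,215) and the clevis hole at (256,185). I'll check where the nose is relative to the hole.

```bash
python3 - <<'E'
from h import *
o=get_obs();c=cam("wrist",o);im=cv2.imread("pics/held.png")
print("nose",px2w(c,[(257,213)],.1355),"hole",px2w(c,[(256,184.5)],.0585),"button",px2w(c,[(257,287)],.365-.1815+.04))
print(w2px(c,[[.4785,.0634,.1355],[.4785,.0639,.0585]]))
cv2.imwrite("pics/held_z.png",cv2.resize(im[165:325,196:316],None,fx=3.7,fy=3.7,interpolation=cv2.INTER_CUBIC))
E
```

```text
nose [[0.4791 0.0651 0.1355]] hole [[0.4787 0.0639 0.0585]] button [[0.4788 0.0667 0.2235]]
[[255.935  215.6233]
 [255.8089 184.5097]]
```

View pics/held_z.png

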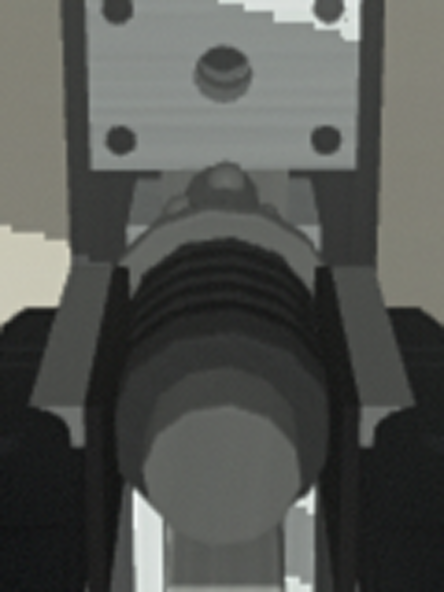

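```bash
python3 - <<'E'
from h import *
x,y=.4782,.0628
f0=get_obs()["wrist_force"]
line_to([x,y,.291],speed=.12);pause(.2);o=get_obs();print(o["eef_pos"],o["wrist_force"]-f0)
z=.291
while z>.2735:
    z-=.001;line_to([x,y,z],speed=.02);o=get_obs();f=o["wrist_force"]-f0;print(round(z,4),o["eef_pos"],f)
    if np.linalg.norm(f)>5:break
pause(.3);o=get_obs();print(o["clock"],o["eef_pos"],o["wrist_force"]-f0,o["moment"],o["finger_gap"])
E
```

```text
[0.4786 0.0628 0.2918] [ 1.074   0.4204 -0.7967]
0.29 [0.4782 0.0628 0.2902] [ 1.7972  0.3898 -0.7655]
0.289 [0.4782 0.0628 0.2889] [0.5952 0.5373 0.1282]
0.288 [0.4782 0.0628 0.2879] [ 1.1635  1.249  -0.4724]
0.287 [0.4782 0.0628 0.2869] [ 1.1543  0.421  -0.5985]
0.286 [0.4782 0.0628 0.2859] [ 0.3325  0.5115 -0.0018]
0.285 [0.4782 0.0628 0.2849] [ 1.2807  0.1538 -0.3   ]
0.284 [0.4781 0.0628 0.2839] [ 0.1785  1.3957 -0.3443]
0.283 [0.4782 0.0628 0.283 ] [1.6035 0.1793 0.1578]
0.282 [0.4783 0.0628 0.282 ] [ 1.6728  0.713  -0.2457]
0.281 [0.4783 0.0628 0.281 ] [ 1.7844  1.3191 -1.6448]
0.28 [0.4783 0.0628 0.28  ] [ 1.7026  0.6303 -0.4157]
0.279 [0.4783 0.0628 0.279 ] [ 1.7976  1.3115 -0.859 ]
0.278 [0.4783 0.0628 0.278 ] [ 2.4544  2.4369 -0.4551]
0.277 [0.4783 0.0628 0.277 ] [ 2.1301  1.9013 -1.6932]
0.276 [0.4783 0.0628 0.2763] [0.7551 1.4414 4.2886]
0.275 [0.4787 0.0628 0.2762] [ 0.8003  2.1764 11.1475]
29.3667 [0.4786 0.0628 0.2761] [-0.1977  2.5707 10.7348] [0.236  0.1629 0.0187] 0.02211039306778965
```

```bash
python3 - <<'E'
from h import *
line_to([.4782,.0628,.2762],speed=.02);print(get_obs()["wrist_force"])
move_gripper(.055);pause(.2);line_to([.4782,.0628,.31],speed=.1)
line_to([.4785,.057,.37],speed=.2);move_gripper(0);pause(.2)
o=get_obs();im,c=shot("stand.png");print(o["eef_pos"],o["tool_rot"],o["clock"],w2px(c,[.4785,.064,.1345]))
u,v=w2px(c,[.4785,.064,.1345])[0].astype(int)
cv2.imwrite("pics/stand_z.png",cv2.resize(im[v-60:v+60,u-60:u+60],None,fx=5,fy=5,interpolation=cv2.INTER_CUBIC));print(u,v)
E
```

```text
[0.1358 0.754  4.3042]
[0.4785 0.057  0.37  ] [179.9961   0.0009  90.0005] 31.9417 [[255.9217 201.6665]]
255 201
```

View pics/stand_z.png

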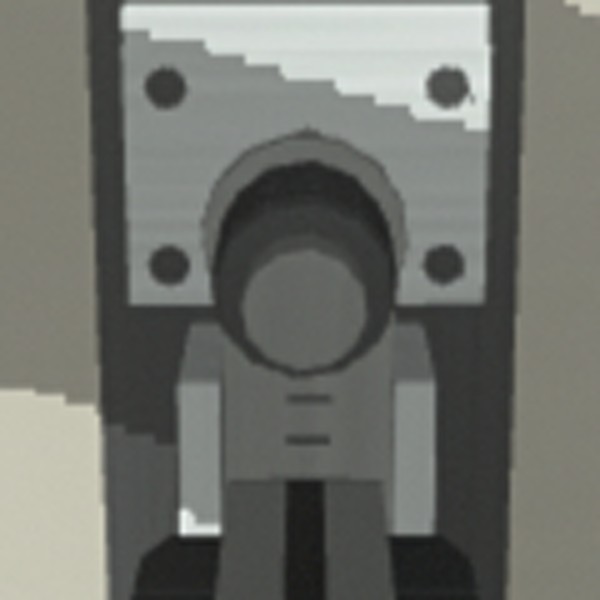

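The pin stands upright with its button at about (256,202), i.e. (0.4785, 0.0636). Next is the press.

```bash
python3 - <<'E'
from h import *
x,y=.4785,.0633
print(get_obs()["finger_gap"]);line_to([x,y,.33],speed=.2);line_to([x,y,.311],speed=.06);pause(.2)
f0=get_obs()["wrist_force"];z=.311;log=[];mx=0
while z>.2625:
    d=.001 if z>.2705 else .0005
    z-=d;line_to([x,y,z],speed=.03 if d>.0007 else .015);o=get_obs();f=o["wrist_force"]-f0;log.append((round(z,4),round(o["eef_pos"][2],4),*np.round(f,1)))
    if f[2]>(15 if z>.272 else 11):break
pause(.3);o=get_obs();print(o["clock"],o["eef_pos"],o["wrist_force"]-f0)
for l in log[:12]+log[12:-9:4]+log[-9:]:print(*l)
E
```

```text
-0.00011512993531702801
45.5583 [0.4785 0.0633 0.2668] [-2.9987 -0.6931 12.0052]
0.31 0.31 -0.2 0.3 0.0
0.309 0.3089 -0.5 0.7 -0.9
0.308 0.3079 -1.0 0.3 -0.8
0.307 0.3072 -0.3 1.1 2.4
0.306 0.3062 -0.5 0.9 3.4
0.305 0.3051 0.6 0.6 3.6
0.304 0.3035 0.3 0.7 -1.1
0.303 0.3026 -0.0 1.4 -0.1
0.302 0.3019 0.3 -0.2 -1.2
0.301 0.301 0.0 -0.6 -1.2
0.3 0.2999 -1.2 -0.2 0.4
0.299 0.2989 -0.1 -1.0 -1.0
0.298 0.2979 -0.0 0.1 -0.1
0.294 0.2939 0.9 0.4 -1.0
0.29 0.2899 -0.3 0.0 -1.0
0.286 0.2859 0.9 0.4 0.3
0.282 0.2819 0.9 -0.4 -0.1
0.278 0.2779 -0.3 0.6 -0.9
0.274 0.2739 -0.3 0.6 1.2
0.27 0.2701 0.3 0.2 4.5
0.2695 0.2696 -1.2 0.4 4.0
0.269 0.269 -0.8 -0.1 3.2
0.2685 0.2686 -0.7 -0.3 3.7
0.268 0.268 -0.2 -0.6 5.0
0.2675 0.2676 -0.3 -0.7 4.5
0.267 0.2671 -1.6 -0.1 5.4
0.2665 0.2669 -2.6 -0.5 7.9
0.266 0.2668 -3.4 0.6 11.7
```

```bash
python3 - <<'E'
from h import *
line_to([.4785,.0633,.28],speed=.03);line_to([.4785,.057,.37],speed=.15);pause(.3)
o=get_obs();im,c=shot("end.png");print(o["clock"],o["wrist_force"],w2px(c,[[.4785,.064,.0985],[.4785,.064,.0625]]))
sc=read_camera("scene")
cv2.imwrite("pics/end_z.png",np.hstack([cv2.resize(im[130:260,190:320],(400,400),interpolation=cv2.INTER_CUBIC),cv2.resize(sc[170:250,195:275],(400,400),interpolation=cv2.INTER_CUBIC)]))
E
```

```text
47.225 [-0.4377 -0.2482 -0.3091] [[256.7633 187.6265]
 [256.6665 176.7258]]
```

View pics/end_z.png

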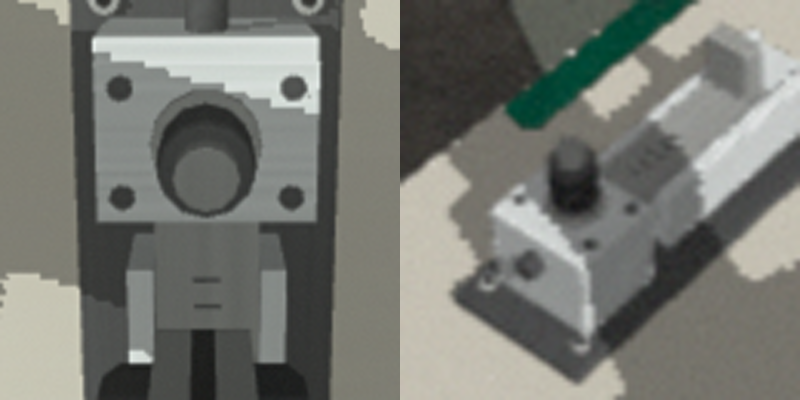

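Both views show the flange flat on the clevis. The button is at (257,188), against a predicted (257,188) for seated with the button out.

```bash
python3 -c "
from cell import *
print(hand_in())"
```

```text
the job is handed in; nothing more can be done
None
```

I handed the job in at about 47 s: the bar is against its stop, the pin is seated flat on the clevis with its button back out, and the highest force I read was about 12 N; the locked balls can't be seen, so that rests on the flange and button heights.

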